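Roll the fallen food tub onto the grip strip

TASK

The fish-food tub has fallen on its side on the plywood shelf. Without gripping or lifting it, push along its top with the fingertips, in as many strokes as you need, so that it rolls across to the dark rubber strip and stops there, lying along the strip with the line it rests on, end to end, on the rubber. Do not push it from low on its side, leave the other things where they stand, and let go of the tub when it lies still.

Things in the scene. Friction and masses are not known exactly. Their poses are not given: they have to be found in the camera images.
- tub: Tub lying on its side: a plain cylinder, 90 mm in diameter, 110 mm long, about 0.25 kg, white, with a ribbed green lid equally wide. Origin on its axis at mid-length, 45 mm up; y axis along it, towards the lid; z up at the start, turning as it rolls. Starts parallel to the strip, left or right of it, axis 100-160 mm from the strip's middle. Slight rolling resistance: let go slowly, it stays put.
- tub_base (a point): Middle of the tub's flat base end, on its axis, 55 mm from mid-length.
- tub_lid (a point): Middle of the tub's flat lid end, on its axis, 55 mm from mid-length, opposite the base.
- strip: Dark rubber strip, let in flush with the plywood shelf (no step): 36 mm wide, 220 mm long, flat at shelf height. Origin at the middle of it. Its x axis runs across its width (the way the tub is to roll, one way or the other), its y axis along its length.
- jar: Bystander: upright closed jar, 60 mm in diameter, 85 mm high, standing on the opposite side of the strip from the tub. Origin under its centre. Leave it alone.
- dropper: Bystander: small upright dropper bottle, 38 mm in diameter, 100 mm high, beyond the strip. Origin under its centre. Leave it alone.
- cave: Bystander: black half-pipe fish cave, open at both ends, 80 mm long, about 90 mm wide and 45 mm high, beyond the strip. Origin under its middle, at shelf height. Leave it alone.

How it is judged:
On the way:
1. the tub has rolled over by a fifth of a turn or more (rolled, not slid) (angle between tub's own z axis and vertical above 1.25 rad), for 0.1 s.
At the end, for the whole second after the job is handed in: The tub lies on its side on the shelf, at rest (under 10 mm/s) and let go, having rolled there (turned by more than 1.25 rad); both ends of its axis are within 18 mm of the strip's middle line and within the strip's length (x of tub_base in the frame of strip between -0.018 and 0.018 m and x of tub_lid in the frame of strip between -0.018 and 0.018 m and y of tub_base in the frame of strip between -0.11 and 0.11 m and y of tub_lid in the frame of strip between -0.11 and 0.11 m and angle between tub's own z axis and vertical above 1.25 rad and height (world z) of tub between 0.041 and 0.049 m and linear speed of tub below 0.01 m/s); the robot touches nothing.
It fails at once if the tub was lifted (more than 8 mm) (height (world z) of tub above 0.053 m).
It fails at once if the tub was tipped up on end (angle between tub's own y axis and vertical below 1.35 rad or angle between tub's own y axis and vertical above 1.79 rad).
It fails at once if the tub was pushed from low on its side (grasp point lower than 75 mm over the shelf while touching it) (height (world z) of the grasp point below 0.075 m and contact force between any of the fingers, the arm and tub above 0.3 N).
It fails at once if a bystander was disturbed (moved more than 15 mm) (distance of any of jar, dropper, cave from where it was at the start of the episode above 0.015 m).
It also fails if it takes over 58 s, if anything falls off the work surface, if the arm or the gripper's body presses on something with over 40 N, if the wrist force passes 120 N, or if a joint passes its speed limit or range.

ROBOT

A 6-joint arm with a two-finger parallel gripper is mounted at the origin on the work surface. World frame = base frame: x ahead of the robot, y to its left, z up, the work surface at z = 0. Lengths are in m, angles in rad, forces in N, time in s.
With the tool pointing down it reaches from about 0.35 to 0.85 m from the base axis. Payload 8.1 kg.
Tool frame: the origin (TCP) lies on the centre line of the jaws, within the pads' length; the fingertips stand 11 mm ahead of it and the grasp point (between the pads) lies 8 mm behind it (tip_reach is the z of the fingertips in the tool frame, in m); z points along the fingers, y is the direction in which the jaws open and shut (so a half turn about z gives the same grasp; the last joint's range is limited). The gripper opens to 93 mm and grips with 3 to 60 N. Pads are 15 mm wide; open, the fingers measure 128 mm over their backs; the gripper's body (75 mm by 188 mm) begins 65 mm behind the grasp point.
Start: joints at [1.237, 0.13, 1.488, -0, 1.523, -0.085], TCP at [0.148, 0.582, 0.23] pointing down, gripper open.
Joint ranges: [-2.96, 2.96], [-0.89, 2.26], [0.02, 2.5], [-1.34, 4.48], [0, 2.73], [-2.66, 2.66]. Speed limits (rad/s): [2.39, 2.39, 2.79, 3.14, 3.14, 3.14].

INTERFACE

Orientations are given as a rotation vector (axis times angle).
In Python, from plant import read_state, read_camera, camera_params, close_job, silhouettes, tip_of, tip_reach gives the robot as it stands.
- The arm moves only by the shell command python3 -m creep 'ROWS' [FORCE]. ROWS is JSON, a list of rows, each a list of 5 numbers: the shift along the tool's x, y, z in m, then the turn about the tool's z in rad, then the closure in counts, from 0 (fully open) to 255 (shut). In form: [[dx, dy, dz, twist, gripper], ...]. A call has 1 to 12 rows; each row shifts and turns the commanded pose from where the row before left it, along the tool's axes as they then stand; what a row does not reach is not made up. A row lasts 1/12 s, in which the tool goes at most 41.7 mm and 7.16 degrees, less where a joint would pass 70% of its speed; a pose out of reach is approached as far as the arm can. A call is refused whole if a number of a shift passes 0.0417 or a number of a turn 0.125, either way. A call with a gripper value outside its range is refused whole. The fingers move at their own pace and stop on an object; FORCE is the grip in N (left out, the last holds). Time passes only in rows, so rows that do not move let the fingers close. It gives the time, the measured TCP pose, the force and the opening at its end, in the units of the state.
- read_state(): the state, without advancing time (a new reading comes with each control period).
- read_camera(name): name is "side" or "top" or "wrist"; returns the picture (480x640x3 uint8, red, green, blue); there is no depth.
- camera_params(name): a dict with "fov_y" (degrees; the focal length in pixels is half the picture's height over the tangent of half this angle, whatever the lens; pixels are square), "cx", "cy" (the principal point, pixels), "position" and "rotation" of the camera in the world. Camera axes: x right, y down, z forward; pixel columns grow to the right and rows downward; lengths in m; the calibration is good to about 2 mm. A picture is of the moment at which its call begins: read the wrist's pose just before it. camera_params takes no time and is no camera call; for the wrist camera it gives the pose at the moment of the call.
- close_job(): hands the job in, once; it reports no verdict.
Trained networks look in the newest picture that a camera, given by its name, has taken for a name from the list of things; names that differ only in an ending like _2 or _b are one class to them, and where a whole thing is asked for, a point or a joint stands for the part that bears it (a point fixed in the world has none). Each returns a list of dicts, best first, with "confidence" (0 to 1); they miss things now and then, are a little off and sometimes report something else, mostly with a low value. They report only what shows in the picture. A call takes as long as a camera call.
- silhouettes(camera, query): "region" (480x640 bool, what is visible of it) and "pixel" ([column, row] in pixels, amid what is visible of it).
- tip_of(camera, query): "pixel" ([column, row] in pixels: a listed point, or the origin of a listed thing).
The state is a dict: "t": time; "q": joint angles; "dq": joint speeds; "joint_torque": joint torques, N m; "tool_pos": TCP position; "orientation": TCP orientation; "force": force on the tool from outside, world axes, zero at the start; "wrist_torque": the same for the moment, N m; "opening": finger opening in m.
Only numpy, scipy, OpenCV 4.12 (cv2) and the standard library are available. Lean on these libraries where they do the work, as an engineer would, in place of code of your own. Each camera call takes 0.05 s, during which the arm holds its last target.

## Working session

There is one attempt and no reset: what is moved stays moved. The work goes in short steps, Python scripts to look and compute and a shell command to move; the robot and the scene stay as the last step left them, time stands still between calls to the robot, and variables do not carry over. Pictures are saved under pics/ and viewed, and the job is handed in when it is done.

```bash
ls; mkdir -p pics; cat > h.py <<'E'
import numpy as np, cv2
from plant import *
def ray(cam,px,z,p=None):
    p=p or camera_params(cam)
    f=240/np.tan(np.radians(p["fov_y"])/2)
    d=np.array([(px[0]-p["cx"])/f,(px[1]-p["cy"])/f,1.0])
    R=np.array(p["rotation"]); 
    if R.shape!=(3,3): R=cv2.Rodrigues(R.astype(float))[0]
    d=R@d; o=np.array(p["position"]); return o+d*(z-o[2])/d[2]
def proj(cam,X):
    p=camera_params(cam); f=240/np.tan(np.radians(p["fov_y"])/2)
    R=np.array(p["rotation"])
    if R.shape!=(3,3): R=cv2.Rodrigues(R.astype(float))[0]
    c=R.T@(np.array(X)-p["position"]); return np.array([p["cx"]+f*c[0]/c[2],p["cy"]+f*c[1]/c[2]])
def snap(cam,name):
    im=read_camera(cam); cv2.imwrite("pics/"+name,im[:,:,::-1]); return im
E
python3 - <<'E'
from h import *
np.set_printoptions(precision=4,suppress=True)
s=read_state(); print(s)
for c in("top","side"):
    snap(c,c+"0.png"); print(c,camera_params(c))
    for q,z in(("tub",.045),("tub_base",.045),("tub_lid",.045),("strip",0),("jar",0),("dropper",0),("cave",0)):
        for r in tip_of(c,q)[:2]: print(q,r,ray(c,r["pixel"],z))
print(tip_reach)
E
```

```text
pics
{'t': 0.0, 'q': array([ 1.2366,  0.1312,  1.4893, -0.    ,  1.523 , -0.0854]), 'dq': array([ 0.0014,  0.0015,  0.0005,  0.0002, -0.0005,  0.0002]), 'joint_torque': array([  0.0009, -55.9859, -49.1744,   0.077 ,   0.0357,  -0.    ]), 'tool_pos': array([0.1475, 0.581 , 0.2286]), 'orientation': array([-0.3898, -3.1169,  0.0028]), 'force': array([-0.3071,  0.5051,  0.1669]), 'wrist_torque': array([ 0.0311, -0.0558, -0.0103]), 'opening': 0.09297933633365593}
top {'fov_y': 52.799661691498976, 'cx': 320.00309007578414, 'cy': 248.48264603944637, 'position': array([0.4886, 0.0226, 0.8778]), 'rotation': array([-2.0914,  2.1554, -0.162 ])}
tub {'pixel': [353.1, 329.3], 'confidence': 0.81} [ 0.4916 -0.0161  0.045 ]
strip {'pixel': [281.4, 324.9], 'confidence': 0.87} [0.5032 0.1101 0.    ]
jar {'pixel': [194.0, 324.0], 'confidence': 0.75} [0.5093 0.268  0.    ]
dropper {'pixel': [387.4, 181.9], 'confidence': 0.77} [ 0.7633 -0.0936  0.    ]
cave {'pixel': [278.7, 189.8], 'confidence': 0.95} [0.755  0.1115 0.    ]
cave {'pixel': [391.4, 181.4], 'confidence': 0.3} [ 0.764  -0.1011  0.    ]
side {'fov_y': 42.2804255229709, 'cx': 316.09199586254886, 'cy': 251.0187866647314, 'position': array([0.5652, 0.7274, 0.7401]), 'rotation': array([-0.0581,  2.8791, -1.2139])}
tub {'pixel': [381.6, 239.8], 'confidence': 0.73} [ 0.4888 -0.0154  0.045 ]
tub_base {'pixel': [370.1, 404.5], 'confidence': 0.52} [0.5142 0.2935 0.045 ]
strip {'pixel': [376.6, 318.5], 'confidence': 0.61} [0.4977 0.1137 0.    ]
jar {'pixel': [369.1, 406.4], 'confidence': 0.75} [0.5124 0.2684 0.    ]
jar {'pixel': [377.9, 319.2], 'confidence': 0.29} [0.4957 0.115  0.    ]
dropper {'pixel': [221.9, 220.6], 'confidence': 0.89} [ 0.7691 -0.1025  0.    ]
cave {'pixel': [209.6, 314.9], 'confidence': 0.94} [0.7553 0.1169 0.    ]
0.011
```

View pics/top0.png

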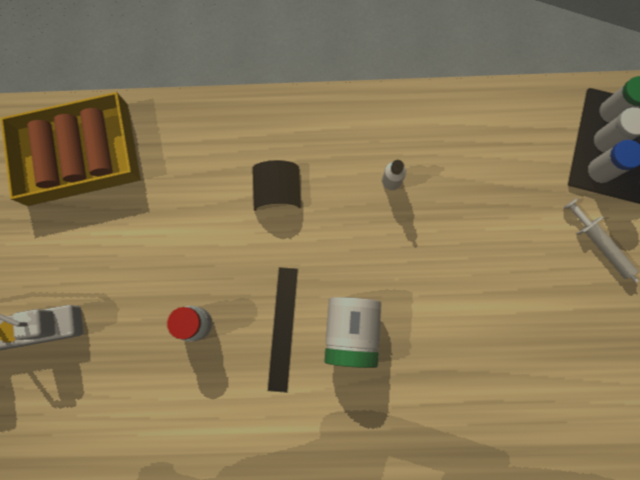

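View pics/side0.png

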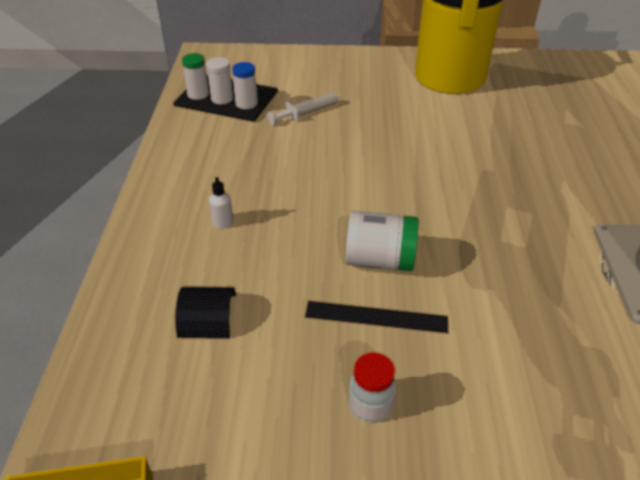

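```bash
python3 - <<'E'
from h import *
np.set_printoptions(precision=4,suppress=True)
for c in("top","side"):
    read_camera(c)
    for q,z in(("strip",0),("tub",.045)):
        r=silhouettes(c,q)[0]; m=r["region"].astype(np.uint8)
        cs=max(cv2.findContours(m,0,1)[0],key=cv2.contourArea)[:,0]
        W=np.array([ray(c,p,z)[:2] for p in cs])
        b=cv2.minAreaRect(W.astype(np.float32)*1000); bp=cv2.boxPoints(b)/1000
        print(c,q,r["confidence"],b); print(bp)
print(cv2.Rodrigues(read_state()["orientation"])[0])
E
```

```text
top strip 0.96 ((497.33837890625, 107.02255249023438), (37.21196746826172, 220.3699951171875), 83.94798278808594)
[[0.3858 0.1001]
 [0.6049 0.0769]
 [0.6089 0.1139]
 [0.3897 0.1371]]
top tub 0.76 ((487.7606201171875, -16.222511291503906), (90.26058959960938, 115.57645416259766), 83.9990463256836)
[[ 0.4256 -0.0551]
 [ 0.5405 -0.0671]
 [ 0.55    0.0226]
 [ 0.435   0.0347]]
side strip 0.91 ((498.3662109375, 110.13240814208984), (36.624732971191406, 219.27825927734375), 84.15579223632812)
[[0.3874 0.1031]
 [0.6056 0.0808]
 [0.6093 0.1172]
 [0.3912 0.1395]]Traceback (most recent call last):
  File "<stdin>", line 6, in <module>
IndexError: list index out of range
```

Top view: strip from (288,268) to (278,391), tub centred at (353,332) with its lid toward the robot, jar at (190,322). The two views agree. The strip's middle is at about (0.498, 0.108), at −6°. The tub is about 125 mm to the −y side and parallel to the strip. I'll turn the tool so its y axis runs along the tub and x is the roll direction.

```bash
python3 -m creep '[[0,0,0,0.119,90],[0,0,0,0.119,90],[0,0,0,0.119,90],[0,0,0,0.119,90],[0,0,0,0.119,90],[0,0,0,0.119,90],[0,0,0,0.119,90],[0,0,0,0.119,90],[0,0,0,0.119,90],[0,0,0,0.119,90],[0,0,0,0.119,90],[0,0,0,0.119,90]]'
cat > w.py <<'E'
from h import *
np.set_printoptions(precision=4,suppress=True)
C=np.array([.498,.1085]); a=np.array([.9945,-.105]); x=np.array([.105,.9945])
def tool():
    s=read_state(); R=cv2.Rodrigues(s["orientation"])[0]
    d=s["tool_pos"][:2]-C
    print("t %.2f q6 %.2f strip-frame across %.1f along %.1f tipz %.1f mm yaw err deg %.2f open %.3f F %s tilt %s"%(s["t"],s["q"][5],1e3*d@x,1e3*d@a,1e3*(s["tool_pos"][2])-11,np.degrees(np.arctan2(R[1,1],R[0,1]))+6.03,s["opening"],s["force"],R[:2,2]))
if __name__=="__main__": tool()
E
python3 w.py
```

```text
t: 2.1
tool_pos: [0.1477, 0.5815, 0.2296]
orientation: [-2.342, -2.094, 0.0]
force: [-0.7, -0.3, 0.4]
opening: 0.0599
t 2.10 q6 1.35 strip-frame across 433.6 along -398.0 tipz 218.6 mm yaw err deg -0.38 open 0.060 F [-0.6642 -0.2591  0.4014] tilt [-0.0001 -0.    ]
```

```bash
python3 -m creep '[[-0.029,0.020,0,0,90],[-0.029,0.020,0,0,90],[-0.029,0.020,0,0,90],[-0.029,0.020,0,0,90],[-0.029,0.020,0,0,90],[-0.029,0.020,0,0,90],[-0.029,0.020,0,0,90],[-0.029,0.020,0,0,90],[-0.029,0.020,0,0,90],[-0.029,0.020,0,0,90]]'; python3 w.py;python3 -m creep '[[-0.029,0.020,0,0,90],[-0.029,0.020,0,0,90],[-0.029,0.020,0,0,90],[-0.029,0.020,0,0,90],[-0.029,0.020,0,0,90],[-0.029,0.020,0,0,90],[-0.029,0.020,0,0,90],[-0.029,0.020,0,0,90],[-0.029,0.020,0,0,90],[-0.029,0.020,0,0,90],[0,0,0,0,90]]'; python3 w.py
cat > tub.py <<'E'
import sys
from w import *
from scipy.optimize import minimize
def tubpose():
    """fit axis midpoint and yaw in top view: silhouette hull of the cylinder"""
    c="top"; im=read_camera(c)
    out=[]
    for r in silhouettes(c,"tub")[:1]:
        cs=max(cv2.findContours(r["region"].astype(np.uint8),0,1)[0],key=cv2.contourArea)[:,0]
        W=np.array([ray(c,p,.045)[:2] for p in cs]); b=cv2.minAreaRect(W.astype(np.float32)*1000)
        print("rect",b,"centre strip frame",(np.array(b[0])/1e3-C)@x*1e3,(np.array(b[0])/1e3-C)@a*1e3,"conf",r["confidence"])
        m=r["region"]
        def mask(v):
            u=np.array([np.cos(v[2]),np.sin(v[2]),0]);n=np.array([-u[1],u[0],0]);th=np.linspace(0,2*np.pi,36)
            P=[proj(c,np.array([v[0],v[1],.045])+e*.055*u+.045*(np.cos(t)*n+np.sin(t)*np.array([0,0,1]))) for e in(-1,1) for t in th]
            k=np.zeros(m.shape,np.uint8);cv2.fillConvexPoly(k,cv2.convexHull((np.array(P)*16).astype(np.int32)),1,shift=4);return k>0
        v0=np.array([*(np.array(b[0])/1e3),np.radians(-6)])
        f=lambda v:1-(mask(v)&m).sum()/(mask(v)|m).sum()
        best=minimize(f,v0,method="Nelder-Mead",options=dict(initial_simplex=[v0,v0+[.01,0,0],v0+[0,.01,0],v0+[0,0,.1]]))
        v=best.x; d=v[:2]-C
        print("FIT across %.1f along %.1f yaw err %.1f deg, IoU loss %.3f"%(1e3*d@x,1e3*d@a,np.degrees(v[2])+6.03,best.fun))
    return im
if __name__=="__main__":
    im=tubpose(); cv2.imwrite("pics/"+sys.argv[1],im[:,:,::-1]); tool()
    for q in("tub_base","tub_lid"):
        for c in ("top","side"):
            if c=="side" and q=="tub_base": cv2.imwrite("pics/s_"+sys.argv[1],read_camera(c)[:,:,::-1])
            for r in tip_of(c,q)[:1]:
                d=ray(c,r["pixel"],.045)[:2]-C; print(c,q,r["confidence"],1e3*d@x,1e3*d@a)
E
python3 tub.py a.png
```

```text
t: 2.93
tool_pos: [0.3164, 0.2705, 0.2299]
orientation: [2.336, 2.101, 0.001]
force: [1.3, -0.1, 0.2]
opening: 0.0601
t 2.93 q6 0.69 strip-frame across 142.1 along -197.6 tipz 218.9 mm yaw err deg -0.02 open 0.060 F [ 1.3357 -0.0929  0.1707] tilt [0.0007 0.0004]
t: 3.85
tool_pos: [0.4858, -0.0425, 0.2295]
orientation: [2.339, 2.095, -0.001]
force: [-0.2, 0.3, 0.1]
opening: 0.0601
t 3.85 q6 -0.08 strip-frame across -151.4 along 3.7 tipz 218.5 mm yaw err deg -0.27 open 0.060 F [-0.2356  0.2872  0.0822] tilt [ 0.0007 -0.0021]
rect ((509.793701171875, 262.4554443359375), (59.508514404296875, 75.87480926513672), 0.5586922764778137) centre strip frame 154.34702801513671 -4.4364858398438 conf 0.44Traceback (most recent call last):
  File "tub.py", line 24, in <module>
    im=tubpose(); cv2.imwrite("pics/"+sys.argv[1],im[:,:,::-1]); tool()
  File "tub.py", line 19, in tubpose
    best=minimize(f,v0,method="Nelder-Mead",options=dict(initial_simplex=[v0,v0+[.01,0,0],v0+[0,.01,0],v0+[0,0,.1]]))
    res = _minimize_neldermead(fun, x0, args, callback, bounds=bounds,
                               **options)
    fsim[j] = func(sim[j])
              ~~~~^^^^^^^^
    fx = function(np.copy(x), *(wrapper_args + args))
  File "tub.py", line 18, in <lambda>
    f=lambda v:1-(mask(v)&m).sum()/(mask(v)|m).sum()
                  ~~~~^^^
  File "tub.py", line 15, in mask
    P=[proj(c,np.array([v[0],v[1],.045])+e*.055*u+.045*(np.cos(t)*n+np.sin(t)*np.array([0,0,1]))) for e in(-1,1) for t in th]
       ~~~~^^^^^^^^^^^^^^^^^^^^^^^^^^^^^^^^^^^^^^^^^^^^^^^^^^^^^^^^^^^^^^^^^^^^^^^^^^^^^^^^^^^^^^
  File "h.py", line 11, in proj
    p=camera_params(cam); f=240/np.tan(np.radians(p["fov_y"])/2)
ValueError: time passes only in moves, steps and waits
```

```bash
python3 - <<'E'
s=open("h.py").read().replace("from plant import *","from plant import *\nimport plant,functools\n_c={}\ndef camera_params(n):\n    if n not in _c or n=='wrist': _c[n]=plant.camera_params(n)\n    return _c[n]")
open("h.py","w").write(s)
s=open("tub.py").read().replace('silhouettes(c,"tub")[:1]','[r for r in silhouettes(c,"tub") if r["confidence"]>.3][:1]').replace('for r in tip_of','if 0: pass\n            for r in tip_of')
open("tub.py","w").write(s)
E
python3 -m creep '[[0,0,0.016,0,90],[0,0,0.016,0,90],[0,0,0.016,0,90],[0,0,0.016,0,90],[0,0,0.016,0,90],[0,0,0.016,0,90],[0,0,0.016,0,90],[0,0,0.01,0,90],[0,0,0.007,0,90],[0,0,0,0,90],[0,0,0,0,90]]'
python3 w.py; python3 tub.py b.png
```

```text
t: 4.87
tool_pos: [0.4842, -0.0372, 0.101]
orientation: [2.335, 2.101, 0.0]
force: [-0.5, -0.5, -0.0]
opening: 0.0605
t 4.87 q6 -0.08 strip-frame across -146.3 along 1.6 tipz 90.0 mm yaw err deg -0.01 open 0.060 F [-0.5    -0.5121 -0.0012] tilt [0.0002 0.    ]
rect ((497.00830078125, 102.85348510742188), (34.33202362060547, 208.44882202148438), 84.04170989990234) centre strip frame -5.7195874786376955 -0.3933608093261469 conf 0.71
FIT across -7.4 along -33.7 yaw err 32.3 deg, IoU loss 0.658
t 4.97 q6 -0.08 strip-frame across -146.6 along 2.2 tipz 90.8 mm yaw err deg -0.03 open 0.060 F [-0.2688 -0.447   0.4082] tilt [ 0.0016 -0.0003]
top tub_base 0.7 32.86424106247851 246.36671268425766
side tub_lid 0.54 187.58705054495218 -1.1373483305594354
```

View pics/s_b.png

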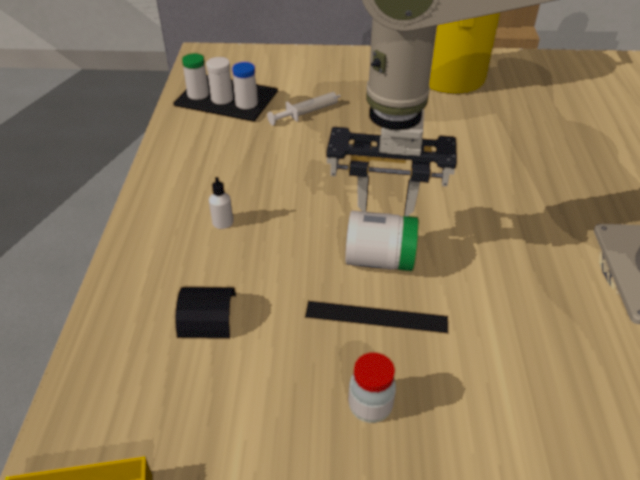

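```bash
python3 - <<'E'
s=open("tub.py").read().replace('c="top"; im','c=CAM; im').replace('def tubpose','CAM=sys.argv[2]\ndef tubpose')
s=s[:s.index('    for q in("tub_base"')]
open("tub.py","w").write(s)
E
python3 -m creep '[[0,0,0.002,0,90],[0.004,0,0,0,90],[0.004,0,0,0,90],[0.004,0,0,0,90],[0.004,0,0,0,90],[0.004,0,0,0,90],[0.004,0,0,0,90],[0.004,0,0,0,90],[0,0,0,0,90]]'
python3 tub.py c.png side
```

```text
t: 5.97
tool_pos: [0.4877, -0.0089, 0.1008]
orientation: [2.335, 2.101, 0.001]
force: [-8.1, -0.8, 18.6]
opening: 0.0602
rect ((489.4623718261719, -0.9956207275390625), (131.8500518798828, 116.19020080566406), 84.37213134765625) centre strip frame -109.78984577178956 3.006368957519517 conf 0.78
FIT across -106.8 along 3.6 yaw err 1.6 deg, IoU loss 0.063
t 6.07 q6 -0.02 strip-frame across -118.2 along 2.1 tipz 89.8 mm yaw err deg -0.01 open 0.060 F [-7.8231  0.3249 19.911 ] tilt [ 0.001  -0.0001]
```

View pics/c.png

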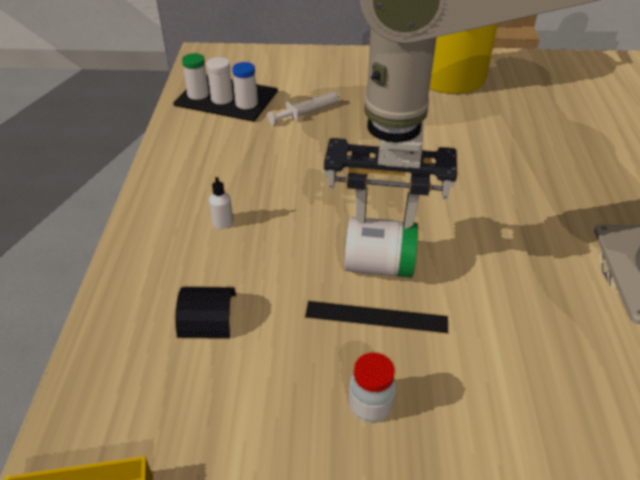

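```bash
python3 -m creep '[[0.005,0,0,0,90],[0.005,0,0,0,90],[0.005,0,0,0,90],[0.005,0,0,0,90],[0.005,0,0,0,90],[0.005,0,0,0,90],[0.005,0,0,0,90],[0.005,0,0,0,90],[0.003,0,0,0,90],[0.001,0,0,0,90],[0,0,0,0,90]]'
python3 tub.py d.png side; python3 -m creep '[[0,0,-0.001,0,90],[0,0,-0.002,0,90],[0,0,-0.004,0,90],[0,0,-0.01,0,90],[0,0,-0.01,0,90],[0,0,0,0,90]]';python3 tub.py e.png side
```

```text
t: 6.98
tool_pos: [0.4923, 0.035, 0.1006]
orientation: [2.335, 2.101, 0.002]
force: [-7.6, 1.9, 16.3]
opening: 0.0601
rect ((491.5565490722656, 20.377948760986328), (133.0457305908203, 120.1390609741211), 84.6913070678711) centre strip frame -88.31394230461122 2.8448034324646234 conf 0.72
FIT across -84.5 along 3.5 yaw err -0.0 deg, IoU loss 0.091
t 7.08 q6 0.07 strip-frame across -73.8 along 2.0 tipz 89.6 mm yaw err deg -0.02 open 0.060 F [-7.2073  1.236  16.5314] tilt [0.001  0.0006]
t: 7.58
tool_pos: [0.4933, 0.0341, 0.1285]
orientation: [2.334, 2.099, 0.004]
force: [0.2, -0.7, 0.6]
opening: 0.0604
rect ((493.0817565917969, 20.665008544921875), (132.82833862304688, 117.30271911621094), 82.65424346923828) centre strip frame -87.86831455993654 4.331481033325193 conf 0.7
FIT across -84.6 along 3.2 yaw err 0.1 deg, IoU loss 0.041
t 7.68 q6 0.07 strip-frame across -74.6 along 2.3 tipz 115.7 mm yaw err deg -0.04 open 0.060 F [-0.4042 -0.6649  0.0831] tilt [ 0.002  -0.0001]
```

View pics/e.png

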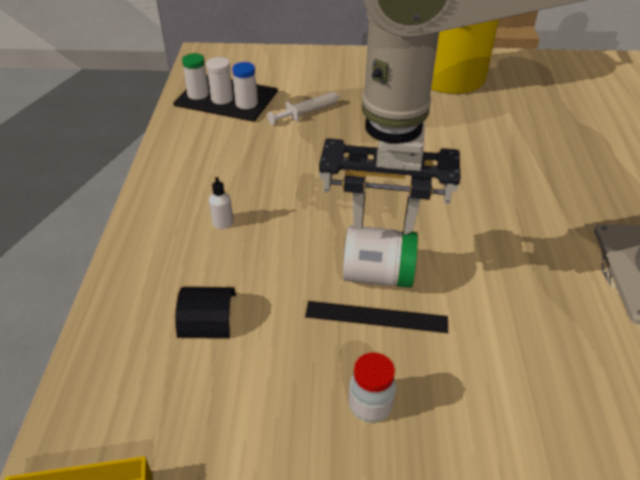

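The tub rolls without slip, moving half as far as the tip. Next stroke.

```bash
python3 -m creep '[[-0.012,0,0,0,90],[-0.013,0,0,0,90],[-0.012,0,0,0,90],[0,0,0,0,90],[0,0,0.010,0,90],[0,0,0.010,0,90],[0,0,0.005,0,90],[0,0,0.002,0,90],[0,0,0,0,90]]'; python3 tub.py f.png side
python3 -m creep '[[0.005,0,0,0,90],[0.006,0,0,0,90],[0.007,0,0,0,90],[0.008,0,0,0,90],[0.008,0,0,0,90],[0.008,0,0,0,90],[0.008,0,0,0,90],[0.008,0,0,0,90],[0.008,0,0,0,90],[0.006,0,0,0,90],[0.003,0,0,0,90],[0,0,0,0,90]]'
python3 tub.py g.png side; python3 -m creep '[[0,0,0,0,90],[0,0,-0.001,0,90],[0,0,-0.002,0,90],[0,0,-0.004,0,90],[0,0,-0.01,0,90],[0,0,-0.01,0,90],[0,0,0,0,90]]';python3 tub.py h.png side
```

```text
t: 8.43
tool_pos: [0.487, -0.0025, 0.0978]
orientation: [-2.334, -2.1, 0.003]
force: [-3.7, -0.3, 3.0]
opening: 0.0603
rect ((491.24761962890625, 20.724334716796875), (128.79539489746094, 115.59033203125), 84.12895965576172) centre strip frame -88.00189906311036 2.5012025756835747 conf 0.83
FIT across -86.1 along 3.4 yaw err 0.5 deg, IoU loss 0.055
t 8.53 q6 -0.00 strip-frame across -111.3 along 1.0 tipz 87.0 mm yaw err deg -0.01 open 0.060 F [-0.8622  0.8799  1.5827] tilt [-0.0013  0.0001]
t: 9.53
tool_pos: [0.4958, 0.0738, 0.1005]
orientation: [-2.334, -2.102, -0.002]
force: [-11.3, 3.1, 20.3]
opening: 0.0601
rect ((496.4652404785156, 58.29644775390625), (130.1385955810547, 116.7874526977539), 83.16171264648438) centre strip frame -50.08858245849609 3.7450546417236548 conf 0.93
FIT across -45.9 along 2.9 yaw err -0.6 deg, IoU loss 0.109
t 9.63 q6 0.15 strip-frame across -35.1 along 1.4 tipz 89.6 mm yaw err deg 0.03 open 0.060 F [-11.1624   3.0921  21.3782] tilt [-0.      0.0012]
t: 10.22
tool_pos: [0.4974, 0.072, 0.1285]
orientation: [2.334, 2.099, 0.005]
force: [-0.2, -0.6, -0.2]
opening: 0.0597
rect ((495.5451965332031, 58.75341033935547), (129.38101196289062, 116.80896759033203), 84.3750228881836) centre strip frame -49.73073778152466 2.782089866638174 conf 0.8
FIT across -46.0 along 2.8 yaw err -0.5 deg, IoU loss 0.039
t 10.32 q6 0.15 strip-frame across -36.6 along 2.4 tipz 115.6 mm yaw err deg -0.05 open 0.060 F [0.6135 0.591  0.5686] tilt [0.002  0.0001]
```

View pics/h.png

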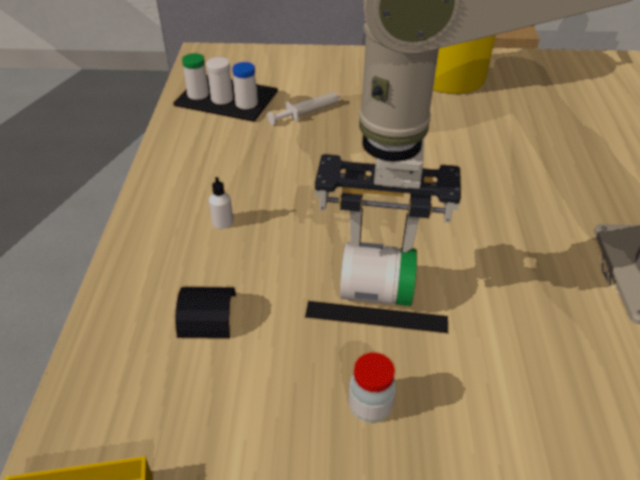

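```bash
python3 -m creep '[[-0.012,0,0,0,90],[-0.012,0,0,0,90],[-0.012,0,0,0,90],[0,0,0,0,90],[0,0,0.010,0,90],[0,0,0.010,0,90],[0,0,0.005,0,90],[0,0,0.002,0,90],[0,0,0,0,90]]'
python3 -m creep '[[0.005,0,0,0,90],[0.006,0,0,0,90],[0.007,0,0,0,90],[0.008,0,0,0,90],[0.008,0,0,0,90],[0.008,0,0,0,90],[0.008,0,0,0,90],[0.005,0,0,0,90],[0.003,0,0,0,90],[0.001,0,0,0,90],[0,0,0,0,90]]'
python3 tub.py i.png side; python3 -m creep '[[0,0,0,0,90],[0,0,-0.001,0,90],[0,0,-0.002,0,90],[0,0,-0.004,0,90],[0,0,-0.01,0,90],[0,0,-0.01,0,90],[0,0,0,0,90]]';python3 tub.py j.png side
python3 -m creep '[[-0.01,0,-0.02,0,90],[-0.02,0,-0.02,0,90],[-0.04,0,-0.01,0,90],[-0.04,0,0,0,90],[-0.04,0,0,0,90],[-0.04,0,0,0,90],[-0.04,0,0,0,90],[0,0,0,0,90]]'
python3 tub.py k.png side; python3 tub.py l.png top
```

```text
t: 11.07
tool_pos: [0.4912, 0.0362, 0.0979]
orientation: [-2.335, -2.1, 0.003]
force: [-3.3, 0.4, 3.7]
opening: 0.0603
t: 11.98
tool_pos: [0.4978, 0.0963, 0.101]
orientation: [-2.333, -2.101, -0.0]
force: [-14.6, 2.8, 28.5]
opening: 0.0603
rect ((500.8077697753906, 89.37470245361328), (124.09613037109375, 118.46762084960938), 82.56529998779297) centre strip frame -18.725292583465567 4.800483283996612 conf 0.79
FIT across -15.5 along 4.0 yaw err 0.5 deg, IoU loss 0.093
t 12.08 q6 0.19 strip-frame across -12.4 along 1.1 tipz 89.9 mm yaw err deg 0.02 open 0.060 F [-15.801    1.467   28.5688] tilt [-0.0011  0.0011]
t: 12.67
tool_pos: [0.4997, 0.0949, 0.1283]
orientation: [2.334, 2.099, 0.004]
force: [0.0, -0.7, 1.4]
opening: 0.06
t 12.77 q6 0.19 strip-frame across -13.6 along 2.3 tipz 115.5 mm yaw err deg -0.04 open 0.060 F [-0.2038 -1.1097 -0.0667] tilt [0.0018 0.0001]
t: 13.43
tool_pos: [0.4726, -0.1402, 0.1754]
orientation: [2.34, 2.093, -0.003]
force: [0.2, -0.2, 1.0]
opening: 0.0603
rect ((499.2323303222656, 89.4587173461914), (123.45992279052734, 116.28975677490234), 84.15122985839844) centre strip frame -18.807160915374762 3.2248871841430486 conf 0.77
FIT across -16.5 along 2.7 yaw err 0.2 deg, IoU loss 0.039
t 13.53 q6 -0.27 strip-frame across -245.1 along 1.1 tipz 164.2 mm yaw err deg -0.27 open 0.060 F [-0.5228  0.3889 -0.4881] tilt [-0.0006  0.0005]
rect ((499.0194091796875, 89.45578002929688), (92.35651397705078, 115.48042297363281), 83.95736694335938) centre strip frame -18.832438796997074 3.013445526123061 conf 0.66
FIT across -19.3 along 3.0 yaw err 0.1 deg, IoU loss 0.026
t 13.63 q6 -0.27 strip-frame across -242.9 along 1.3 tipz 164.2 mm yaw err deg -0.05 open 0.060 F [-0.0733 -0.1886  0.3961] tilt [-0.0005  0.0008]
```

View pics/k.png

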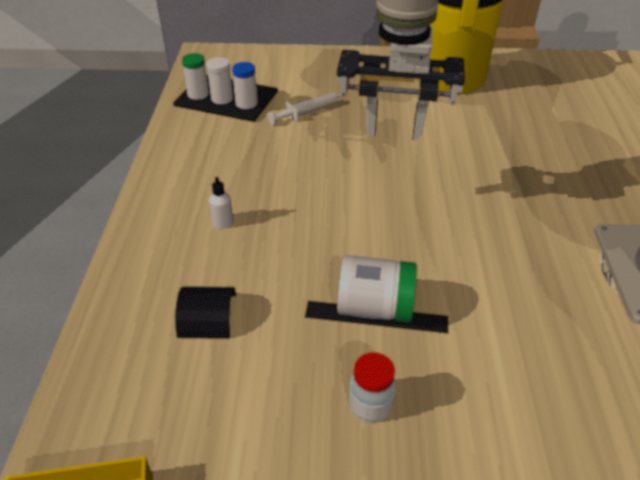

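View pics/l.png

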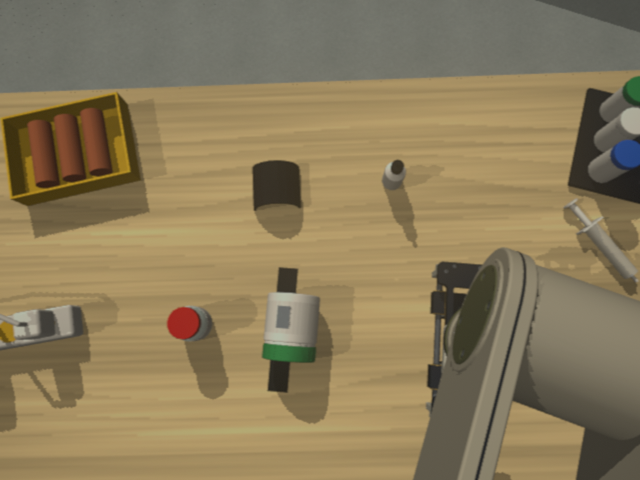

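Both views put the tub about 18 mm short of the strip's middle, parallel to it (0.1°). The bystanders haven't moved. Final stroke: about 37 mm of tip travel.

```bash
python3 -m creep '[[0.04,0,0,0,90],[0.04,0,0,0,90],[0.04,0,0,0,90],[0.04,0,0,0,90],[0.04,0,0,0,90],[0,0,0.02,0,90],[0,0,0.02,0,90],[0,0,0.02,0,90],[0,0,0.01,0,90],[0,0,0.005,0,90],[0,0,0.002,0,90],[0,0,0,0,90]]'; python3 tub.py m.png side
```

```text
t: 14.63
tool_pos: [0.4951, 0.0652, 0.099]
orientation: [2.335, 2.101, 0.0]
force: [0.0, -0.2, 1.2]
opening: 0.06
rect ((498.8503112792969, 88.4315414428711), (124.75188446044922, 115.99932098388672), 85.16976928710938) centre strip frame -19.86879935073853 2.952822715759259 conf 0.92
FIT across -17.0 along 3.9 yaw err 1.6 deg, IoU loss 0.042
t 14.73 q6 0.13 strip-frame across -43.6 along 2.5 tipz 88.8 mm yaw err deg -0.05 open 0.060 F [1.1887 0.4859 0.057 ] tilt [0.0019 0.0001]
```

```bash
python3 -m creep '[[0,0,0.001,0,90],[0.004,0,0,0,90],[0.005,0,0,0,90],[0.005,0,0,0,90],[0.005,0,0,0,90],[0.005,0,0,0,90],[0.005,0,0,0,90],[0.005,0,0,0,90],[0.003,0,0,0,90],[0.002,0,0,0,90],[0.001,0,0,0,90],[0,0,0,0,90]]'
python3 tub.py n.png side; python3 -m creep '[[0,0,0,0,90],[0,0,-0.001,0,90],[0,0,-0.002,0,90],[0,0,-0.004,0,90],[0,0,-0.01,0,90],[0,0,-0.01,0,90],[0,0,-0.01,0,90]]'
python3 -m creep '[[-0.01,0,-0.02,0,90],[-0.02,0,-0.02,0,90],[-0.04,0,-0.01,0,90],[-0.04,0,0,0,90],[-0.04,0,0,0,90],[-0.04,0,0,0,90],[-0.04,0,0,0,90],[0,0,0,0,90],[0,0,0,0,90]]'
python3 tub.py o.png side; python3 tub.py p.png top
```

```text
t: 15.73
tool_pos: [0.5004, 0.1059, 0.101]
orientation: [2.335, 2.101, 0.004]
force: [-9.0, 1.5, 23.3]
opening: 0.0604
rect ((500.2574462890625, 108.00664520263672), (124.0392074584961, 119.19642639160156), 85.69318389892578) centre strip frame -0.25360948562620855 2.296832588195848 conf 0.57
FIT across 2.8 along 3.2 yaw err 1.1 deg, IoU loss 0.064
t 15.83 q6 0.21 strip-frame across -2.5 along 2.7 tipz 90.0 mm yaw err deg -0.03 open 0.060 F [-9.2922  1.3836 21.7292] tilt [0.0026 0.0013]
t: 16.42
tool_pos: [0.4993, 0.1047, 0.1358]
orientation: [2.336, 2.1, 0.0]
force: [0.3, -0.2, 0.3]
opening: 0.0599
t: 17.17
tool_pos: [0.4748, -0.1261, 0.1857]
orientation: [2.34, 2.095, 0.001]
force: [-0.7, 0.4, -0.6]
opening: 0.0599
rect ((501.27960205078125, 108.5923843383789), (121.10676574707031, 116.69926452636719), 83.87661743164062) centre strip frame 0.4362344398498575 3.2518638839721787 conf 0.94
FIT across 3.1 along 3.5 yaw err 0.5 deg, IoU loss 0.041
t 17.27 q6 -0.25 strip-frame across -233.2 along 1.7 tipz 174.3 mm yaw err deg -0.08 open 0.060 F [0.9478 1.1496 0.3469] tilt [0.0007 0.0004]
rect ((500.60479736328125, 108.31574249267578), (93.35244750976562, 116.29193115234375), 84.20284271240234) centre strip frame 0.09025963211059486 2.609818016052227 conf 0.67
FIT across 0.1 along 2.6 yaw err 0.0 deg, IoU loss 0.038
t 17.37 q6 -0.25 strip-frame across -232.4 along 1.6 tipz 173.9 mm yaw err deg 0.05 open 0.060 F [-0.9855 -0.1332  0.221 ] tilt [0.0003 0.0003]
```

View pics/p.png

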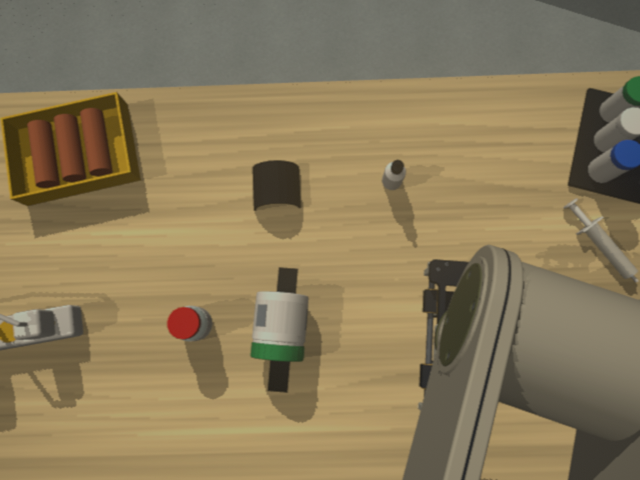

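View pics/o.png

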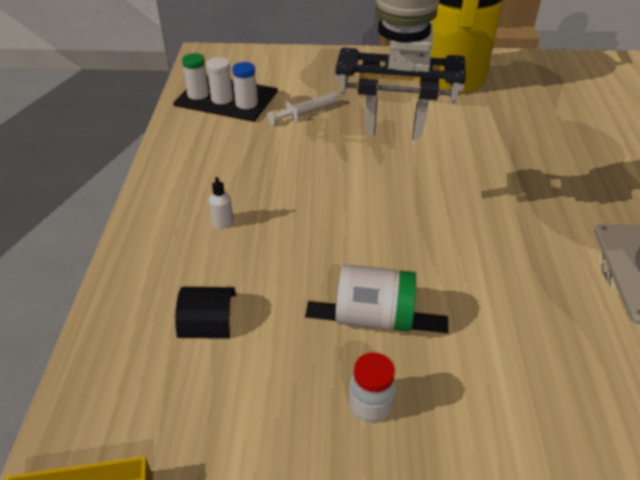

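Position is right: 0 to 3 mm off centre, yaw under 0.5°. The label mark isn't where I'd expect after 159° of rolling, though, so I'll check the turn before handing in.

```bash
python3 - <<'E'
import cv2,numpy as np
t=[]
for n in ["side0","c","e","f","g","h","i","j","k","o"]:
    im=cv2.imread(f"pics/{n}.png")[195:345,320:440]; im=cv2.resize(im,(156,195),interpolation=3); cv2.putText(im,n,(3,15),0,.5,(0,0,255),1); t.append(im)
cv2.imwrite("pics/mont.png",np.vstack([np.hstack(t[:5]),np.hstack(t[5:])]))
E
```

```text
(no output)
```

View pics/mont.png

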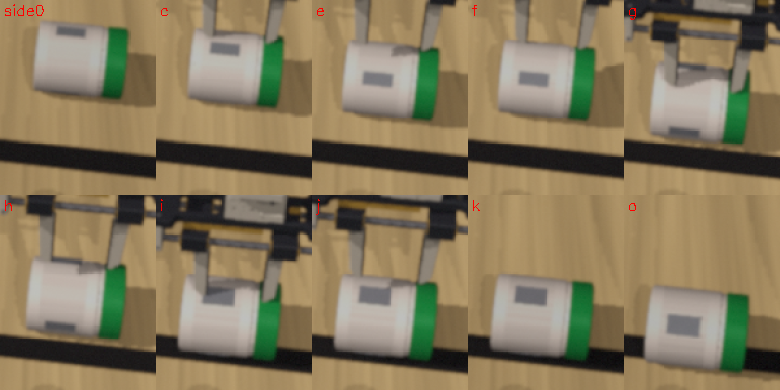

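```bash
python3 - <<'E'
import cv2,numpy as np
t=[]
for n,(x,y) in dict(top0=(353,330),l=(292,325),p=(280,325),e=(380,257),h=(379,273),o=(377,297)).items():
    im=cv2.imread(f"pics/{n}.png")[y-40:y+40,x-42:x+42]; im=cv2.resize(im,(252,240),interpolation=2); cv2.putText(im,n,(3,15),0,.5,(0,0,255),1); t.append(im)
cv2.imwrite("pics/mont2.png",np.vstack([np.hstack(t[:3]),np.hstack(t[3:])]))
E
```

```text
(no output)
```

View pics/mont2.png

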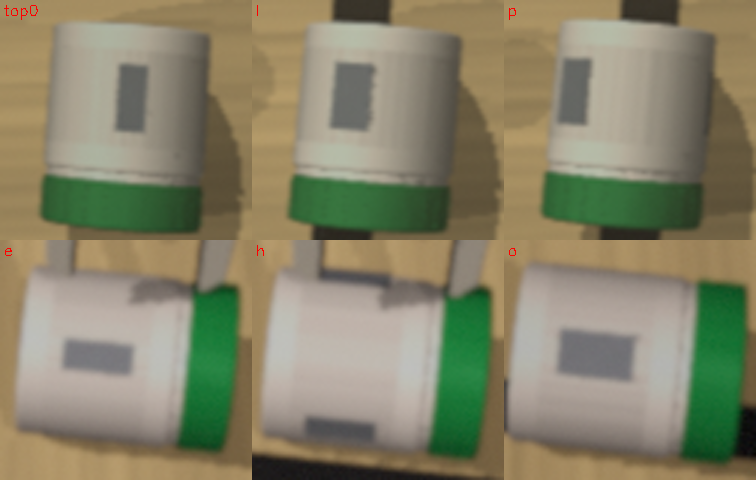

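Picture h shows both marks at once: the first low at the front, and a wider second one coming over the top. So the mark visible now is the second one, and the tub has rolled about 160°. It is still and let go, so I'm handing in.

```bash
python3 -c "
from plant import *
print(read_state()['t']); print(close_job())"
```

```text
17.3667
the job is handed in; nothing more can be done
None
```

The tub is on the rubber strip, lying along it and at rest. I handed the job in at 17.4 s; no verdict is reported.

**What I did:** I set the fingers 60 mm apart along the tub and drew the fingertips across its top in four strokes. Tip height stayed at about 87–90 mm, with 15–30 N of downward force. The tub was never gripped. After each stroke I lifted the fingers off slowly, and I backed the arm clear at the end.

**Last checks:**
- **Position:** the tub's axis is 0.1 mm from the strip's middle line by the top camera and 3.1 mm by the side camera. The side figure ran about 3 mm high throughout, and both are well inside 18 mm.
- **Alignment:** it is within 0.5° of the strip and 3 mm off the middle along its length, so both ends are on the rubber.
- **Roll:** about 125 mm of travel, which is about 160° of turn. The visible label mark first looked as if it had turned too little. A mid-way picture shows two different marks on the tub, and with that the marks fit a full roll.
- **Surroundings:** the jar, dropper and cave show no visible movement between the first and last pictures, judged by eye. Tool force after release was only noise, about 1 N.

**What disagreed:** the networks sometimes mistook the jar or the strip for the tub when the arm hid it. I discarded those readings.

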